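Snap the covers shut over the stoppered vials

ROBOT

A 7-joint arm with a two-finger parallel gripper is mounted at the origin on the work surface. World frame = base frame: x ahead of the robot, y to its left, z up, the work surface at z = 0. Lengths are in m, angles in rad, forces in N, time in s.
With the tool pointing down it reaches from about 0.4 to 0.875 m from the base axis. Payload 19.3 kg.
Tool frame: the origin (TCP) lies at the very end of the fingers, on their centre line; the grasp point (between the pads) lies 19 mm behind it; z points along the fingers, y is the direction in which the jaws open and shut (so a half turn about z gives the same grasp; the last joint's range is limited). The gripper opens to 85 mm and grips with 20 to 120 N. Pads are 22 mm wide; open, the fingers measure 114 mm over their backs; the gripper's body (76 mm by 85 mm) begins 54 mm behind the grasp point. The pads swing forward as they close: fully open they stand 13 mm farther back than shut.
Start: joints at [-1.175, 0.521, -0.036, 1.599, 0.021, 1.021, -0.113], TCP at [0.281, 0.558, 0.197] pointing down, gripper open.
Joint ranges: [-2.91, 2.91], [-0.3, 2.13], [-1.5, 1.42], [0.17, 2.43], [-1.26, 4.41], [0.16, 1.93], [-2.52, 2.52]. Speed limits (rad/s): [1.89, 1.89, 2.39, 2.39, 3.01, 3.01, 3.01].

INTERFACE

Orientations are given as [roll, pitch, yaw] about the fixed x, y, z axes, in that order (R = Rz(yaw) Ry(pitch) Rx(roll)).
In Python, from workcell import bot gives the robot as it stands.
- The arm moves only by the tool carry_out, never from a script. Its argument "targets" is a list of rows, each a list of 7 numbers: the shift along the tool's x, y, z in mm, then the turn, a rotation vector about the tool's x, y, z in units of 6 degrees (1.0 is 6 degrees), then the closure in counts, from 0 (fully open) to 255 (shut). A call has 1 to 5 rows; each row shifts and turns the commanded pose from where the row before left it, along the tool's axes as they then stand; what a row does not reach is not made up. A row lasts 1/12 s, in which the tool goes at most 41.7 mm and 7.16 degrees, less where a joint would pass 70% of its speed; a pose out of reach is approached as far as the arm can. A call is refused whole if a number of a shift passes 41.7 or a number of a turn 1, either way. A call with a gripper value outside its range is refused whole. The fingers move at their own pace and stop on an object; "force" is the grip in N (left out, the last holds). Time passes only in rows, so rows that do not move let the fingers close. It gives the time, the measured TCP pose, the force and the opening at its end, in the units of the state.
- bot.observe(): the state, without advancing time (a new reading comes with each control period).
- bot.grab_frame(name): name is "side" or "top" or "wrist"; returns a dict with "color" (480x640x3 uint8, red, green, blue), "z_map" (480x640 float32, m along the optical axis (not along the pixel's ray), 0 where there is no reading), "K" (3x3 intrinsics, pixels), "cam_to_world" (4x4, takes a point from camera to world coordinates); the wrist camera has in their place "T_tool_cam" (4x4, takes a point from camera to tool coordinates, whose origin is the TCP and whose axes are the flange's). Camera axes: x right, y down, z forward; pixel columns grow to the right and rows downward; lengths in m; the calibration is good to about 2 mm. A picture is of the moment at which its call begins: read the wrist's pose just before it.
- bot.job_done(): hands the job in, once; it reports no verdict.
The state is a dict: "clock": time; "qpos": joint angles; "qd": joint speeds; "joint_efforts": joint torques, N m; "position": TCP position; "tool_rot": TCP orientation; "force": force on the tool from outside, world axes, zero at the start; "moment": the same for the moment, N m; "grip_width": finger opening in m.
Only numpy, scipy, OpenCV 4.12 (cv2) and the standard library are available. Lean on these libraries where they do the work, as an engineer would, in place of code of your own. Each camera call takes 0.05 s, during which the arm holds its last target. There are 200 camera calls.

TASK

Two of the four vials in the grey case have a stopper and two have none. Close the flip covers of the two compartments that hold a stoppered vial, pressing each down until its catch clicks and holds it fully shut, firmly but without forcing it. Leave the covers over the unstoppered vials standing open, and do not upset the vials or disturb the other things on the bench.

Things in the scene. Friction and masses are not known exactly. Their poses are not given: they have to be found in the camera images.
- case: Grey plastic vial case fixed to the bench, 276 mm along its y, 66 mm along x, 56 mm high: four open-topped compartments in a row along y, 68 mm apart, walls 4 mm. Origin: centre of its underside; z up; +x points away from the robot (yaw within 0.35 rad). Each compartment has a white flip cover hinged on the robot-side (-x) edge; all start open, leaning back towards the robot.
- well_1 (a point): Centre of the floor of compartment 1 (1 is at the -y end of the row, 4 at the +y end), 5 mm above the bench.
- well_2 (a point): Centre of the floor of compartment 2 (1 is at the -y end of the row, 4 at the +y end), 5 mm above the bench.
- well_3 (a point): Centre of the floor of compartment 3 (1 is at the -y end of the row, 4 at the +y end), 5 mm above the bench.
- well_4 (a point): Centre of the floor of compartment 4 (1 is at the -y end of the row, 4 at the +y end), 5 mm above the bench.
- hinge_1 (a point): Middle of the hinge axis of cover 1, 59 mm above the bench, 33 mm on the robot's side (-x of the case) of the middle of compartment 1. The axis runs along the case's y.
- hinge_2 (a point): Middle of the hinge axis of cover 2, 59 mm above the bench, 33 mm on the robot's side (-x of the case) of the middle of compartment 2. The axis runs along the case's y.
- hinge_3 (a point): Middle of the hinge axis of cover 3, 59 mm above the bench, 33 mm on the robot's side (-x of the case) of the middle of compartment 3. The axis runs along the case's y.
- hinge_4 (a point): Middle of the hinge axis of cover 4, 59 mm above the bench, 33 mm on the robot's side (-x of the case) of the middle of compartment 4. The axis runs along the case's y.
- cover_1 (a joint): Angle (rad) of flip cover 1, a plate 60 mm wide, 5 mm thick, from 1 to 74 mm from its hinge axis, axis at mid thickness. 0 = level, 1.57 = upright, at most 2.2 (leaning back). Starts at 1.65 to 1.95. A weak hinge spring (about 0.04 N m) opens it again to above 0.3 unless its catch holds it. Caught shut it reads -0.13 to 0.13, as high as its catch sits.
- cover_2 (a joint): Angle (rad) of flip cover 2, a plate 60 mm wide, 5 mm thick, from 1 to 74 mm from its hinge axis, axis at mid thickness. 0 = level, 1.57 = upright, at most 2.2 (leaning back). Starts at 1.65 to 1.95. A weak hinge spring (about 0.04 N m) opens it again to above 0.3 unless its catch holds it. Caught shut it reads -0.13 to 0.13, as high as its catch sits.
- cover_3 (a joint): Angle (rad) of flip cover 3, a plate 60 mm wide, 5 mm thick, from 1 to 74 mm from its hinge axis, axis at mid thickness. 0 = level, 1.57 = upright, at most 2.2 (leaning back). Starts at 1.65 to 1.95. A weak hinge spring (about 0.04 N m) opens it again to above 0.3 unless its catch holds it. Caught shut it reads -0.13 to 0.13, as high as its catch sits.
- cover_4 (a joint): Angle (rad) of flip cover 4, a plate 60 mm wide, 5 mm thick, from 1 to 74 mm from its hinge axis, axis at mid thickness. 0 = level, 1.57 = upright, at most 2.2 (leaning back). Starts at 1.65 to 1.95. A weak hinge spring (about 0.04 N m) opens it again to above 0.3 unless its catch holds it. Caught shut it reads -0.13 to 0.13, as high as its catch sits.
- tab_1 (a point): Press point on cover 1: outer face, 60 mm from the hinge. A tongue under the free edge must be pushed past a sprung roller catch on the case's far side, fixed up to 8 mm higher or lower, unknown for each cover. 5 to 18 N here (more nearer the hinge); it gives way with a click 3 mm above shut and meets a hard stop 1 mm below. Stop at about 20 N; far above 30 N is forcing it.
- tab_2 (a point): Press point on cover 2: outer face, 60 mm from the hinge. A tongue under the free edge must be pushed past a sprung roller catch on the case's far side, fixed up to 8 mm higher or lower, unknown for each cover. 5 to 18 N here (more nearer the hinge); it gives way with a click 3 mm above shut and meets a hard stop 1 mm below. Stop at about 20 N; far above 30 N is forcing it.
- tab_3 (a point): Press point on cover 3: outer face, 60 mm from the hinge. A tongue under the free edge must be pushed past a sprung roller catch on the case's far side, fixed up to 8 mm higher or lower, unknown for each cover. 5 to 18 N here (more nearer the hinge); it gives way with a click 3 mm above shut and meets a hard stop 1 mm below. Stop at about 20 N; far above 30 N is forcing it.
- tab_4 (a point): Press point on cover 4: outer face, 60 mm from the hinge. A tongue under the free edge must be pushed past a sprung roller catch on the case's far side, fixed up to 8 mm higher or lower, unknown for each cover. 5 to 18 N here (more nearer the hinge); it gives way with a click 3 mm above shut and meets a hard stop 1 mm below. Stop at about 20 N; far above 30 N is forcing it.
- stoppered_1: Amber glass vial with a stopper: 30 mm in diameter, 44 mm tall, closed on top by a dark rubber stopper 27 mm across. Stands loose in one of the compartments, a different one each time. Origin: centre of its underside, z up.
- stoppered_2: Amber glass vial with a stopper: 30 mm in diameter, 44 mm tall, closed on top by a dark rubber stopper 27 mm across. Stands loose in one of the compartments, a different one each time. Origin: centre of its underside, z up.
- open_1: Amber glass vial without a stopper: 30 mm in diameter, 36 mm tall, its mouth open, an empty tube. Stands loose in one of the compartments, a different one each time. Origin: centre of its underside, z up.
- open_2: Amber glass vial without a stopper: 30 mm in diameter, 36 mm tall, its mouth open, an empty tube. Stands loose in one of the compartments, a different one each time. Origin: centre of its underside, z up.
- stain_bottle: Bystander: grey plastic bottle, 60 mm in diameter, 140 mm tall, loose beside the case. Origin: centre of its underside.
- slide_box: Bystander: small cardboard box, 85 x 34 x 45 mm, loose beside the case. Origin: centre of its underside.
- beaker: Bystander: glass beaker, 66 mm in diameter, 75 mm tall, loose beside the case. Origin: centre of its underside.

How it is judged:
At the end, for the whole second after the job is handed in: The covers over the two stoppered vials are caught shut (joint below 0.16 rad), the other two stand open (above 1.2 rad), each vial stands upright (within 0.35 rad) within 30 mm of the middle of a compartment, and covers and vials are at rest ((horizontal distance between stoppered_1 and well_1 below 0.03 m or horizontal distance between stoppered_1 and well_2 below 0.03 m or horizontal distance between stoppered_1 and well_3 below 0.03 m or horizontal distance between stoppered_1 and well_4 below 0.03 m) and angle between each of stoppered_1, stoppered_2, open_1, open_2's own z axis and vertical below 0.35 rad and (not (horizontal distance between stoppered_1 and well_1 below 0.03 m) or value of joint cover_1 below 0.16 rad) and (not (horizontal distance between stoppered_1 and well_2 below 0.03 m) or value of joint cover_2 below 0.16 rad) and (not (horizontal distance between stoppered_1 and well_3 below 0.03 m) or value of joint cover_3 below 0.16 rad) and (not (horizontal distance between stoppered_1 and well_4 below 0.03 m) or value of joint cover_4 below 0.16 rad) and (horizontal distance between stoppered_2 and well_1 below 0.03 m or horizontal distance between stoppered_2 and well_2 below 0.03 m or horizontal distance between stoppered_2 and well_3 below 0.03 m or horizontal distance between stoppered_2 and well_4 below 0.03 m) and (not (horizontal distance between stoppered_2 and well_1 below 0.03 m) or value of joint cover_1 below 0.16 rad) and (not (horizontal distance between stoppered_2 and well_2 below 0.03 m) or value of joint cover_2 below 0.16 rad) and (not (horizontal distance between stoppered_2 and well_3 below 0.03 m) or value of joint cover_3 below 0.16 rad) and (not (horizontal distance between stoppered_2 and well_4 below 0.03 m) or value of joint cover_4 below 0.16 rad) and (horizontal distance between open_1 and well_1 below 0.03 m or horizontal distance between open_1 and well_2 below 0.03 m or horizontal distance between open_1 and well_3 below 0.03 m or horizontal distance between open_1 and well_4 below 0.03 m) and (not (horizontal distance between open_1 and well_1 below 0.03 m) or value of joint cover_1 above 1.2 rad) and (not (horizontal distance between open_1 and well_2 below 0.03 m) or value of joint cover_2 above 1.2 rad) and (not (horizontal distance between open_1 and well_3 below 0.03 m) or value of joint cover_3 above 1.2 rad) and (not (horizontal distance between open_1 and well_4 below 0.03 m) or value of joint cover_4 above 1.2 rad) and (horizontal distance between open_2 and well_1 below 0.03 m or horizontal distance between open_2 and well_2 below 0.03 m or horizontal distance between open_2 and well_3 below 0.03 m or horizontal distance between open_2 and well_4 below 0.03 m) and (not (horizontal distance between open_2 and well_1 below 0.03 m) or value of joint cover_1 above 1.2 rad) and (not (horizontal distance between open_2 and well_2 below 0.03 m) or value of joint cover_2 above 1.2 rad) and (not (horizontal distance between open_2 and well_3 below 0.03 m) or value of joint cover_3 above 1.2 rad) and (not (horizontal distance between open_2 and well_4 below 0.03 m) or value of joint cover_4 above 1.2 rad) and linear speed of each of stoppered_1, stoppered_2, open_1, open_2 below 0.02 m/s and velocity of joint cover_1 between -0.1 and 0.1 rad/s and velocity of joint cover_2 between -0.1 and 0.1 rad/s and velocity of joint cover_3 between -0.1 and 0.1 rad/s and velocity of joint cover_4 between -0.1 and 0.1 rad/s); the robot touches nothing.
It fails at once if The case or a cover is pressed with more than 50 N (contact force between case and the fingers above 50 N or contact force between case and the arm above 50 N).
It fails at once if A vial is moved more than 40 mm, or tipped over ((distance of stoppered_1 from where it was at the start of the episode above 0.04 m or angle between stoppered_1's own z axis and vertical above 0.7 rad) or (distance of stoppered_2 from where it was at the start of the episode above 0.04 m or angle between stoppered_2's own z axis and vertical above 0.7 rad) or (distance of open_1 from where it was at the start of the episode above 0.04 m or angle between open_1's own z axis and vertical above 0.7 rad) or (distance of open_2 from where it was at the start of the episode above 0.04 m or angle between open_2's own z axis and vertical above 0.7 rad)).
It fails at once if The bottle, the small box or the beaker is shifted more than 20 mm or tipped over ((distance of stain_bottle from where it was at the start of the episode above 0.02 m or angle between stain_bottle's own z axis and vertical above 0.5 rad) or (distance of slide_box from where it was at the start of the episode above 0.02 m or angle between slide_box's own z axis and vertical above 0.5 rad) or (distance of beaker from where it was at the start of the episode above 0.02 m or angle between beaker's own z axis and vertical above 0.5 rad)).
It also fails if it takes over 56 s, if anything falls off the work surface, if the arm or the gripper's body presses on something with over 40 N, if the wrist force passes 120 N, or if a joint passes its speed limit or range.

## Working session

There is one attempt and no reset: what is moved stays moved. The work goes in short steps, Python scripts to look and compute and a tool call to move; the robot and the scene stay as the last step left them, time stands still between calls to the robot, and variables do not carry over. Pictures are saved under pics/ and viewed, about 8 in all and at most 12, crops included, and the job is handed in when it is done.

Besides the shell and the picture viewer there is one more tool, called after "Request:" as name(argument=value, ...) on one line, values as JSON. carry_out: Moves the arm, as the interface text tells. Its arguments: {"type":"object","properties":{"targets":{"type":"array","items":{"type":"array","items":{"type":"number"}}},"force":{"type":"number"}},"required":["targets"]}

```bash
mkdir -p pics; cat > h.py <<'E'
import numpy as np, cv2
from workcell import bot
def save(f,n): cv2.imwrite(f'pics/{n}.png',cv2.cvtColor(f['color'],cv2.COLOR_RGB2BGR))
def cloud(f,T=None):
    T=f['cam_to_world'] if T is None else T
    K=f['K'];z=f['z_map'];v,u=np.mgrid[:480,:640]
    p=np.stack([(u-K[0,2])*z/K[0,0],(v-K[1,2])*z/K[1,1],z],-1)
    return p@T[:3,:3].T+T[:3,3]
E
python3 - <<'E'
from h import *
print(bot.observe())
for n in('top','side'):
    f=bot.grab_frame(n);save(f,n);np.savez(n+'.npz',**f);print(n,f['cam_to_world'].round(3).tolist(),f['K'].tolist(),(f['z_map']>0).mean())
E
```

```text
{'clock': 0.0, 'qpos': array([-1.17519662,  0.52201328, -0.0363669 ,  1.5999694 ,  0.0212237 ,
        1.02113052, -0.11276369]), 'qd': array([-8.68094412e-04,  9.82618753e-05, -7.71027077e-04,  1.25993392e-03,
        2.06001281e-03, -9.53455171e-04, -5.28873509e-04]), 'joint_efforts': array([-3.84343411e-04, -9.27117777e+01,  1.97967589e+00, -3.69940567e+01,
        1.78228423e-02,  8.04013020e-03, -3.90676931e-06]), 'position': array([0.28056589, 0.55807475, 0.19653961]), 'tool_rot': array([-3.14046092e+00,  8.18538233e-05,  2.67586528e+00]), 'force': array([-0.39707002, -0.42207992, -0.6778772 ]), 'moment': array([ 0.02027281, -0.00367905,  0.01916884]), 'grip_width': 0.08569950781432625}
top [[0.009, -0.984, 0.176, 0.368], [-1.0, -0.01, -0.007, -0.001], [0.009, -0.176, -0.984, 1.007], [0.0, 0.0, 0.0, 1.0]] [[444.3485456379289, 0.0, 318.9441310015372], [0.0, 444.3485456379289, 233.54480065654562], [0.0, 0.0, 1.0]] 0.9960188802083333
side [[-0.994, -0.072, 0.087, 0.454], [-0.112, 0.495, -0.862, 0.782], [0.019, -0.866, -0.5, 0.537], [0.0, 0.0, 0.0, 1.0]] [[445.07259487109627, 0.0, 319.38885703010254], [0.0, 445.07259487109627, 241.23020581998296], [0.0, 0.0, 1.0]] 0.9957877604166666
```

View pics/top.png

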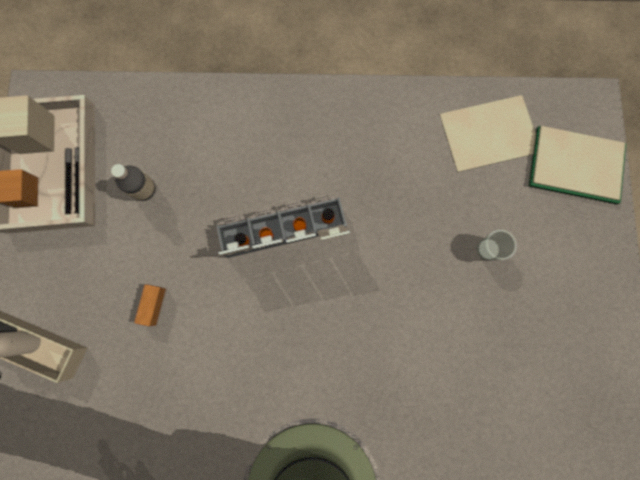

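View pics/side.png

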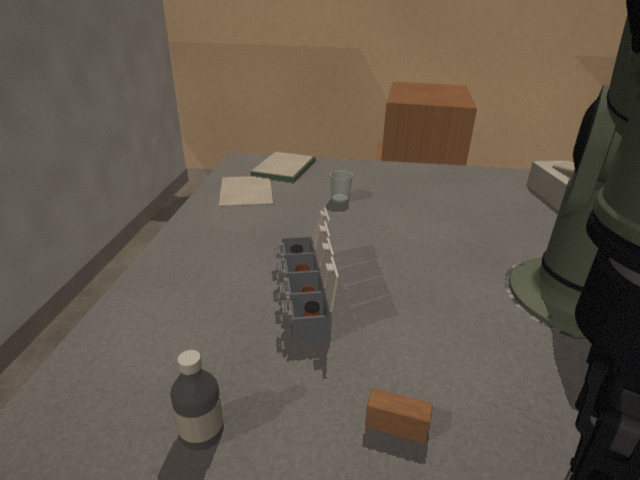

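The top view shows the case at about u 217–348, v 200–255. Dark stoppers sit in the left end compartment (240,240 = 4, +y) and the right end one (329,215 = 1, −y), and orange open mouths in the middle two. The side view agrees: dark at both ends. The bystanders are well clear.

```bash
python3 - <<'E'
from h import *
f=dict(np.load('top.npz'));P=cloud(f);C=f['color'].astype(int)
s=np.zeros((480,640),bool);s[190:262,205:360]=1
for lo,hi in((.03,.15),(.05,.062),(.066,.15)):
    m=s&(P[...,2]>lo)&(P[...,2]<hi)
    p=P[m][:,:2]; r=cv2.minAreaRect((p*1000).astype(np.float32)); print(lo,m.sum(),r,cv2.boxPoints(r).round().tolist())
m=s&(P[...,2]>.07);print('cover zmax',np.percentile(P[m][:,2],[50,90,99]))
# dark stoppers / orange mouths
sm=C.max(-1)
for n,m in(('orange',s&(C[...,0]-C[...,2]>60)),):
    k,l,st,c=cv2.connectedComponentsWithStats(m.astype(np.uint8))
    for i in range(1,k):
        if st[i,4]>15: print(n,c[i],st[i,4],np.median(P[l==i],0).round(3))
f2=dict(np.load('side.npz'))
im=np.hstack([cv2.resize(f['color'][190:262,205:360],None,fx=5,fy=5,interpolation=2)[:, :775]])
a=cv2.resize(f2['color'][200:350,260:350],None,fx=4,fy=4,interpolation=2)
cv2.imwrite('pics/crops.png',cv2.cvtColor(a,cv2.COLOR_RGB2BGR));cv2.imwrite('pics/cropt.png',cv2.cvtColor(im,cv2.COLOR_RGB2BGR))
E
```

```text
0.03 2469 ((549.5396118164062, 74.01963806152344), (111.86930084228516, 276.1037902832031), 14.307008743286133) [[461.0, 194.0], [529.0, -74.0], [638.0, -46.0], [570.0, 222.0]]
0.05 525 ((560.7897338867188, 76.88872528076172), (85.30728149414062, 276.1037902832031), 14.307008743286133) [[485.0, 200.0], [554.0, -67.0], [636.0, -46.0], [568.0, 221.0]]
0.066 763 ((512.3709106445312, 64.3210220336914), (30.4721622467041, 263.7093200683594), 12.719301223754883) [[468.0, 190.0], [527.0, -68.0], [556.0, -61.0], [498.0, 196.0]]
cover zmax [0.12931414 0.13294088 1.0073289 ]
orange [299.10077519 224.23255814] 129 [0.566 0.037 0.011]
orange [328.45 220.5 ] 20 [ 0.572 -0.03   0.032]
orange [265.37234043 232.28723404] 94 [0.546 0.114 0.011]
orange [246.35 241.55] 20 [0.523 0.153 0.029]
```

View pics/cropt.png

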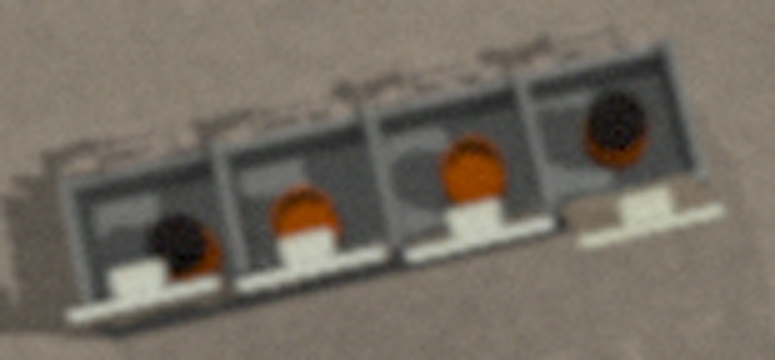

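```bash
cat >> h.py <<'E'
def ray(f,u,v,z):
    K=f['K'];T=f['cam_to_world'];d=T[:3,:3]@np.array([(u-K[0,2])/K[0,0],(v-K[1,2])/K[1,1],1]);o=T[:3,3]
    return o+d*(z-o[2])/d[2]
E
python3 - <<'E'
from h import *
f=dict(np.load('top.npz'));P=cloud(f)
c=lambda u,v:ray(f,205+(u+.5)/5-.5,190+(v+.5)/5-.5,.056)
A,B,D=c(66,182),c(670,45),c(703,178)
print('corners',A,B,D)
e=(A-B)[:2];print('len',np.linalg.norm(e),np.linalg.norm((B-D)[:2]));ey=e/np.linalg.norm(e);yaw=np.arctan2(-ey[0],ey[1]);ex=np.array([ey[1],-ey[0]])
ctr=(A+B)[:2]/2-ex*.033;print('yaw',yaw,np.degrees(yaw),'ctr',ctr)
print('rim z check',np.median(P[190:262,205:360,2][(P[190:262,205:360,2]>.05)&(P[190:262,205:360,2]<.062)]))
for i in range(4):
    y=(i-1.5)*.068;h=ctr-ex*.033+ey*y
    r=(P[190:262,205:360].reshape(-1,3));q=(r[:,:2]-h)@np.stack([ex,ey],1)
    m=(abs(q[:,1])<.027)&(r[:,2]>.122)&(r[:,2]<.15)
    t=np.c_[q[m],r[m,2]];print(i+1,'hinge',h.round(4),'top x pct',np.percentile(t[:,0],[5,50,95]).round(3),'z',np.percentile(t[:,2],[5,50,95]).round(3),m.sum())
E
```

```text
corners [0.55208633 0.21233383 0.056     ] [ 0.61647584 -0.05069619  0.056     ] [ 0.55679659 -0.06517613  0.056     ]
len 0.270796598892296 0.06141075515363025
yaw 0.24007770858078317 13.755439456850585 ctr [0.55222754 0.07297214]
rim z check 0.05440788549990594
1 hinge [ 0.5444 -0.0339] top x pct [-0.024 -0.019 -0.009] z [0.124 0.127 0.13 ] 140
2 hinge [0.5283 0.0321] top x pct [-0.014 -0.01   0.001] z [0.128 0.13  0.133] 129
3 hinge [0.5121 0.0982] top x pct [-0.01  -0.006  0.004] z [0.127 0.131 0.134] 129
4 hinge [0.4959 0.1642] top x pct [-0.007 -0.003  0.007] z [0.128 0.131 0.134] 137
```

```bash
cat >> h.py <<'E'
from scipy.spatial.transform import Rotation as R
def plan(goal,rpy,n,g=255,start=None):
    s=bot.observe();p=s['position'];r=R.from_euler('xyz',s['tool_rot']) 
    rg=R.from_euler('xyz',rpy);w=(r.inv()*rg).as_rotvec()/n;st=(np.array(goal)-p)/n*1000
    for i in range(n):
        print((r.inv().apply(st)).round(1).tolist()+(np.degrees(w)/6).round(3).tolist()+[g]); r=r*R.from_rotvec(w)
E
python3 -c "
from h import *
plan([.4475,.152,.200],[np.pi,0,np.radians(104)],15)"
```

```text
[-22.1, -19.2, -0.2, -0.001, 0.0, 0.548, 255]
[-23.2, -17.9, -0.2, -0.001, 0.0, 0.548, 255]
[-24.2, -16.5, -0.2, -0.001, 0.0, 0.548, 255]
[-25.1, -15.1, -0.2, -0.001, 0.0, 0.548, 255]
[-25.9, -13.7, -0.2, -0.001, 0.0, 0.548, 255]
[-26.6, -12.2, -0.2, -0.001, 0.0, 0.548, 255]
[-27.3, -10.6, -0.2, -0.001, 0.0, 0.548, 255]
[-27.8, -9.0, -0.2, -0.001, 0.0, 0.548, 255]
[-28.3, -7.4, -0.2, -0.001, 0.0, 0.548, 255]
[-28.7, -5.8, -0.2, -0.001, 0.0, 0.548, 255]
[-29.0, -4.1, -0.2, -0.001, 0.0, 0.548, 255]
[-29.2, -2.5, -0.2, -0.001, 0.0, 0.548, 255]
[-29.3, -0.8, -0.2, -0.001, 0.0, 0.548, 255]
[-29.3, 0.9, -0.2, -0.001, 0.0, 0.548, 255]
[-29.2, 2.6, -0.2, -0.001, 0.0, 0.548, 255]
```

Request:
carry_out(targets=[[-22,-19,0,0,0,0.55,255],[-23,-18,0,0,0,0.55,255],[-24,-16.5,0,0,0,0.55,255],[-25,-15,0,0,0,0.55,255],[-26,-14,0,0,0,0.55,255]], force=40)

```text
clock: 0.52
position: [0.3361, 0.4217, 0.1969]
tool_rot: [-3.141, 0.0, 2.385]
force: [1.0, -0.0, 0.7]
grip_width: 0.0255
```

Request:
carry_out(targets=[[-26.5,-12,0,0,0,0.55,255],[-27,-10.5,0,0,0,0.55,255],[-28,-9,0,0,0,0.55,255],[-28,-7.5,0,0,0,0.55,255],[-28.5,-6,0,0,0,0.55,255]])

```text
clock: 0.93
position: [0.391, 0.2868, 0.197]
tool_rot: [-3.141, -0.0, 2.097]
force: [1.0, 1.4, 0.1]
grip_width: -0.0002
```

Request:
carry_out(targets=[[-29,-4,0,0,0,0.55,255],[-29,-2.5,0,0,0,0.55,255],[-29,-1,0,0,0,0.55,255],[-29,1,0,0,0,0.55,255],[-29,2.5,0,0,0,0.55,255]])

```text
clock: 1.35
position: [0.4458, 0.1521, 0.1971]
tool_rot: [-3.142, -0.0, 1.809]
force: [0.0, 0.2, 0.3]
grip_width: 0.0001
```

Request:
carry_out(targets=[[0,0,0,0,0,0,255],[0,0,0,0,0,0,255]])

```text
clock: 1.52
position: [0.4459, 0.1522, 0.197]
tool_rot: [-3.141, 0.0, 1.809]
force: [0.1, 0.5, -1.2]
grip_width: 0.0
```

Request:
carry_out(targets=[[0,0,25,0,0,0,255],[0,0,30,0,0,0,255],[0,0,25,0,0,0,255],[0,8,0,0,0,0,255],[0,8,0,0,0,0,255]])

```text
clock: 1.93
position: [0.461, 0.1579, 0.1169]
tool_rot: [-3.139, 0.0, 1.813]
force: [-0.1, -0.2, 1.6]
grip_width: -0.0004
```

Request:
carry_out(targets=[[0,7,0,0,0,0,255],[0,7,0,0,0,0,255],[0,7,0,0,0,0,255],[0,6,0,0,0,0,255],[0,6,0,0,0,0,255]])

```text
clock: 2.35
position: [0.4941, 0.1655, 0.1176]
tool_rot: [3.141, -0.0, 1.812]
force: [0.1, -0.9, -0.3]
grip_width: 0.0002
```

Request:
carry_out(targets=[[0,7,1,0,0,0,255],[0,8,3,0,0,0,255],[0,8,5,0,0,0,255],[0,4,3,0,0,0,255],[0,0,0,0,0,0,255]])

```text
clock: 2.77
position: [0.5198, 0.1716, 0.104]
tool_rot: [-3.141, 0.0, 1.812]
force: [-0.1, -0.4, -0.7]
grip_width: 0.0002
```

```bash
python3 - <<'E'
from h import *
f=bot.grab_frame('side')
a=cv2.resize(f['color'][180:360,220:400],None,fx=3.3,fy=3.3,interpolation=2)
cv2.imwrite('pics/s2.png',cv2.cvtColor(a,cv2.COLOR_RGB2BGR))
E
```

```text
(no output)
```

View pics/s2.png

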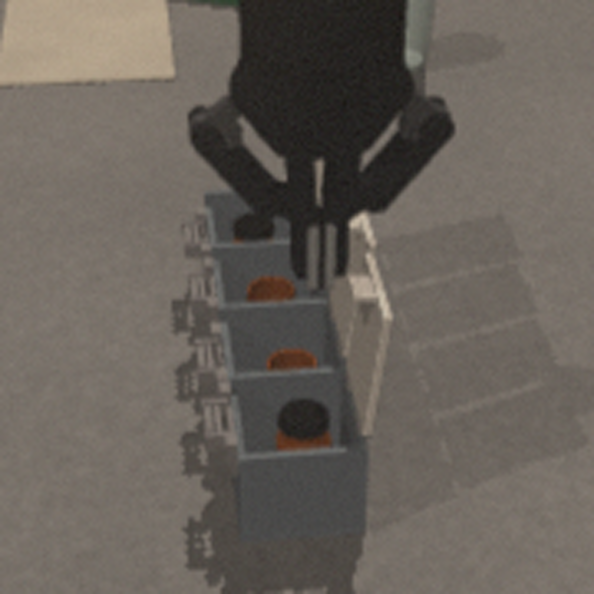

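The fingers appear past the covers, with cover 4 still upright. I'll check this by projecting the TCP into the images.

```bash
python3 - <<'E'
from h import *
s=bot.observe();print(s['position'],s['tool_rot'])
def proj(f,p):
    T=np.linalg.inv(f['cam_to_world']);q=f['K']@(T[:3,:3]@p+T[:3,3]);return (q[:2]/q[2]).round(1)
f=bot.grab_frame('side');t=bot.grab_frame('top')
ey=np.array([-.24,.97,0]);ex=np.array([.97,.24,0])
print('tcp side',proj(f,s['position']),'crop',(proj(f,s['position'])-[220,180])*3.3)
for i,h in enumerate([[.5444,-.0339,.059],[.5283,.0321,.059],[.5121,.0982,.059],[.4959,.1642,.059]]):
    h=np.array(h);print(i+1,'hinge crop',(proj(f,h)-[220,180])*3.3,'top+',(proj(f,h+ [0,0,.074])-[220,180])*3.3)
a=cv2.resize(t['color'][150:300,190:370],None,fx=4,fy=4,interpolation=2)
cv2.imwrite('pics/t2.png',cv2.cvtColor(a,cv2.COLOR_RGB2BGR));print('tcp top crop',(proj(t,s['position'])-[190,150])*4)
z=f['z_map'];print(z[255:270,300:345:4].round(3))
E
```

```text
[0.51930358 0.1714541  0.1043834 ] [-3.14043927e+00  3.58286175e-04  1.81165561e+00]
tcp side [316.3 281.6] crop [317.79 335.28]
1 hinge crop [315.48 207.9 ] top+ [317.46 104.94]
2 hinge crop [329.01 264.  ] top+ [331.32 156.42]
3 hinge crop [344.52 328.02] top+ [347.82 215.82]
4 hinge crop [362.34 401.61] top+ [366.63 284.13]
tcp top crop [167.6 349.2]
[[0.916 0.918 0.722 0.713 0.707 0.709 0.714 0.798 0.774 1.022 1.022 1.023]
 [0.921 0.921 0.725 0.715 0.708 0.711 0.716 0.797 0.776 1.019 1.018 1.015]
 [0.922 0.922 0.724 0.714 0.709 0.711 0.718 0.795 0.767 1.015 1.017 1.017]
 [0.921 0.926 0.725 0.714 0.712 0.711 0.717 0.794 0.761 1.009 1.011 1.012]
 [0.927 0.926 0.927 0.714 0.712 0.713 0.721 0.794 0.76  1.005 1.007 1.01 ]
 [0.927 0.926 0.926 0.717 0.713 0.713 0.718 0.796 0.755 1.001 1.008 1.005]
 [0.924 0.928 0.929 0.717 0.712 0.719 0.722 0.793 0.752 1.    0.999 1.004]
 [0.928 0.929 0.93  0.719 0.715 0.717 0.72  0.793 0.751 0.996 0.997 0.999]
 [0.928 0.929 0.93  0.721 0.716 0.719 0.721 0.79  0.747 0.994 0.991 0.992]
 [0.914 0.911 0.934 0.72  0.716 0.715 0.824 0.748 0.746 0.987 0.989 0.992]
 [0.912 0.912 0.937 0.937 0.717 0.718 0.82  0.741 0.745 0.987 0.983 0.988]
 [0.917 0.913 0.906 0.938 0.719 0.719 0.821 0.739 0.74  0.982 0.979 0.983]
 [0.916 0.914 0.901 0.94  0.72  0.721 0.818 0.738 0.738 0.979 0.979 0.98 ]
 [0.919 0.918 0.896 0.937 0.895 0.85  0.817 0.733 0.737 0.736 0.975 0.977]
 [0.917 0.919 0.895 0.941 0.896 0.851 0.818 0.732 0.735 0.734 0.971 0.975]]
```

View pics/t2.png

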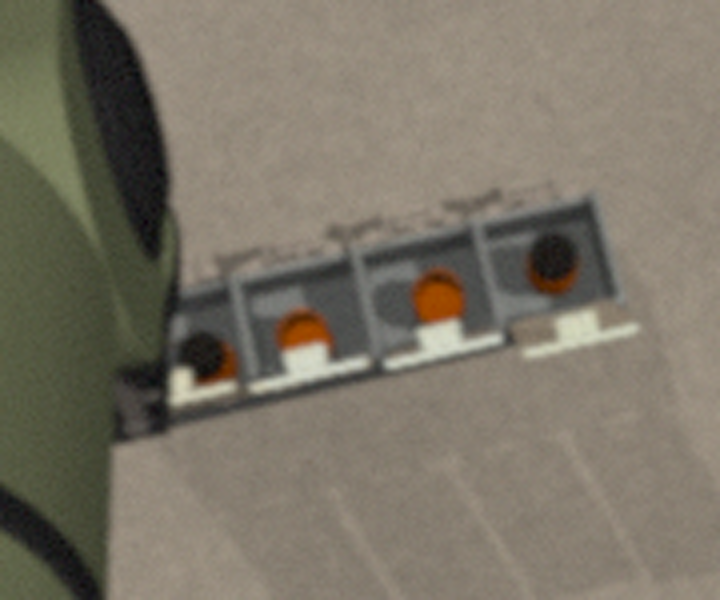

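```bash
python3 - <<'E'
from h import *
s=bot.observe();f=bot.grab_frame('side');P=cloud(f)
for u,v in((308,262),(316,262),(316,266),(312,250),(322,250),(308,235),(325,235),(290,220)):print(u,v,P[v,u].round(4),f['color'][v,u])
w=bot.grab_frame('wrist');save(w,'w1');print(w['T_tool_cam'].round(3).tolist(),w['K'].tolist())
T=np.eye(4);T[:3,:3]=R.from_euler('xyz',s['tool_rot']).as_matrix();T[:3,3]=s['position']
Q=cloud(w,T@w['T_tool_cam']);np.savez('w1.npz',Q=Q,c=w['color'])
m=(Q[...,2]>.12)&(Q[...,2]<.14)&(w['color'].min(-1)>110);print('white tops',m.sum(),np.percentile(Q[m],[1,50,99],0).round(3) if m.any() else '')
E
```

```text
308 262 [0.5554 0.0053 0.0347] [71 71 70]
316 262 [0.5191 0.1843 0.1517] [88 83 77]
316 266 [0.5191 0.1829 0.1432] [80 76 71]
312 250 [0.5261 0.1817 0.1721] [41 37 36]
322 250 [0.5105 0.1777 0.171 ] [48 46 45]
308 235 [0.532  0.1864 0.2015] [33 33 28]
325 235 [0.5059 0.1837 0.2021] [36 29 29]
290 220 [0.5595 0.1884 0.2264] [51 49 48]
[[0.0, -0.96, -0.279, 0.069], [1.0, 0.0, 0.0, 0.0], [-0.0, -0.279, 0.96, -0.177], [0.0, 0.0, 0.0, 1.0]] [[352.6088739612469, 0.0, 323.3854990241008], [0.0, 352.6088739612469, 232.98767436297598], [0.0, 0.0, 1.0]]
white tops 2493 [[0.483 0.139 0.121]
 [0.493 0.166 0.132]
 [0.505 0.189 0.133]]
```

View pics/w1.png

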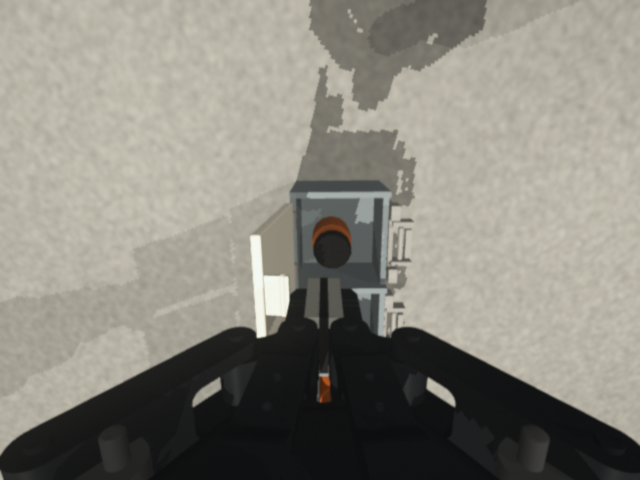

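```bash
python3 - <<'E'
from h import *
s=bot.observe();w=bot.grab_frame('wrist');Q=cloud(w,w['T_tool_cam'])*1000
for v in range(270,345,6):print(v,[Q[v,u].round().tolist() for u in(302,312,323,334,345)])
print(s['position'])
f=bot.grab_frame('side');P=cloud(f)
d=(abs(P[...,:2]-s['position'][:2]).max(-1)<.03)&(P[...,2]>.09)&(f['color'].max(-1)<110)
print('side tip low z pct',np.percentile(P[d][:,2],[0,1,3,10]),d.sum())
E
```

```text
270 [[-37.0, -17.0, 84.0], [-36.0, -9.0, 82.0], [-36.0, -0.0, 82.0], [-36.0, 9.0, 82.0], [-36.0, 17.0, 82.0]]
276 [[-36.0, -16.0, 70.0], [-36.0, -8.0, 70.0], [-37.0, -0.0, 71.0], [-37.0, 8.0, 71.0], [-36.0, 17.0, 71.0]]
282 [[-36.0, -15.0, 60.0], [9.0, -4.0, -43.0], [10.0, 0.0, -43.0], [9.0, 5.0, -43.0], [-36.0, 16.0, 60.0]]
288 [[6.0, -9.0, -41.0], [9.0, -4.0, -48.0], [9.0, 0.0, -48.0], [10.0, 4.0, -49.0], [6.0, 9.0, -42.0]]
294 [[5.0, -9.0, -45.0], [10.0, -4.0, -55.0], [10.0, 0.0, -55.0], [9.0, 4.0, -54.0], [5.0, 9.0, -46.0]]
300 [[6.0, -8.0, -51.0], [10.0, -4.0, -60.0], [9.0, 0.0, -59.0], [10.0, 4.0, -59.0], [5.0, 9.0, -51.0]]
306 [[6.0, -8.0, -56.0], [9.0, -4.0, -63.0], [10.0, 0.0, -64.0], [10.0, 4.0, -64.0], [6.0, 8.0, -57.0]]
312 [[5.0, -8.0, -61.0], [10.0, -4.0, -69.0], [9.0, 0.0, -67.0], [9.0, 4.0, -67.0], [6.0, 8.0, -61.0]]
318 [[12.0, -7.0, -76.0], [9.0, -4.0, -71.0], [10.0, 0.0, -72.0], [10.0, 4.0, -72.0], [12.0, 7.0, -76.0]]
324 [[12.0, -6.0, -80.0], [11.0, -3.0, -78.0], [7.0, 0.0, -71.0], [10.0, 4.0, -77.0], [12.0, 7.0, -80.0]]
330 [[10.0, -6.0, -81.0], [11.0, -3.0, -81.0], [5.0, 0.0, -71.0], [11.0, 3.0, -81.0], [10.0, 7.0, -80.0]]
336 [[11.0, -6.0, -85.0], [11.0, -3.0, -85.0], [2.0, 0.0, -71.0], [11.0, 3.0, -85.0], [10.0, 7.0, -83.0]]
342 [[11.0, -6.0, -87.0], [10.0, -3.0, -87.0], [0.0, 0.0, -71.0], [11.0, 3.0, -88.0], [10.0, 6.0, -87.0]]
[0.51916777 0.17158636 0.10521413]
side tip low z pct [0.09057469 0.1062485  0.14483285 0.16440078] 2508
```

Both cameras place the visible fingertips about 40 mm short of the reported TCP along the tool's z. In the wrist view they are at tool z ≈ −41 mm; in the side view the tip is at z ≈ 0.144 against a reported 0.105. So the first pass went over cover 4 without touching it. I'll work with tip = TCP − 40 mm and let contact confirm it. Backing off now.

Request:
carry_out(targets=[[0,0,-12,0,0,0,255],[0,-25,0,0,0,0,255],[0,-25,0,0,0,0,255],[0,-25,0,0,0,0,255],[0,0,20,0,0,0,255]])

```text
clock: 3.53
position: [0.4442, 0.1532, 0.0994]
tool_rot: [3.14, -0.001, 1.812]
force: [2.9, 0.9, 1.4]
grip_width: 0.0003
```

Request:
carry_out(targets=[[0,0,20,0,0,0,255],[0,8,0,0,0,0,255],[0,8,0,0,0,0,255],[0,7,0,0,0,0,255],[0,7,0,0,0,0,255]])

```text
clock: 3.95
position: [0.4774, 0.1612, 0.078]
tool_rot: [3.14, -0.0, 1.812]
force: [-1.0, -0.0, 0.8]
grip_width: 0.0
```

Request:
carry_out(targets=[[0,7,0,0,0,0,255],[0,7,0,0,0,0,255],[0,7,1,0,0,0,255],[0,7,2,0,0,0,255],[0,0,0,0,0,0,255]])

```text
clock: 4.37
position: [0.5041, 0.1679, 0.0738]
tool_rot: [3.141, 0.0, 1.812]
force: [0.4, -0.8, -1.3]
grip_width: -0.0002
```

```bash
python3 - <<'E'
from h import *
f=bot.grab_frame('side')
a=cv2.resize(f['color'][180:360,220:400],None,fx=3,fy=3,interpolation=2)
cv2.imwrite('pics/s3.png',cv2.cvtColor(a,cv2.COLOR_RGB2BGR))
E
```

```text
(no output)
```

View pics/s3.png

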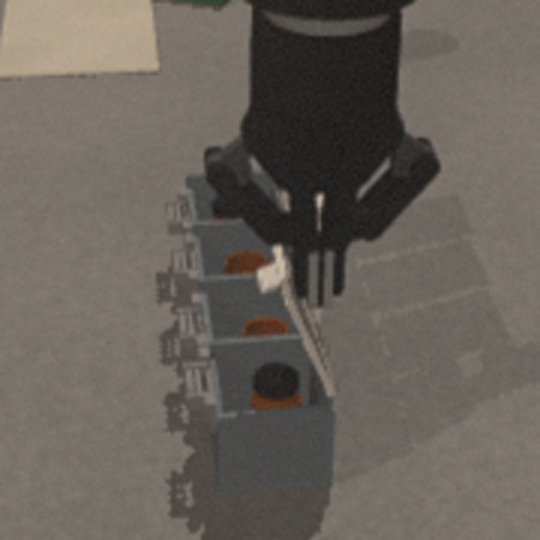

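Request:
carry_out(targets=[[0,6,3,0,0,0,255],[0,6,3,0,0,0,255],[0,7,6,0,0,0,255],[0,6,6,0,0,0,255],[0,5,7,0,0,0,255]])

```text
clock: 4.83
position: [0.5328, 0.175, 0.0484]
tool_rot: [3.141, -0.0, 1.812]
force: [0.3, 0.8, 0.7]
grip_width: 0.0003
```

Request:
carry_out(targets=[[0,4,2,0,0,0,255],[0,4,1,0,0,0,255],[0,4,1,0,0,0,255],[0,0,0,0,0,0,255]])

```text
clock: 5.17
position: [0.5444, 0.1777, 0.045]
tool_rot: [3.141, 0.0, 1.812]
force: [0.3, 0.7, 1.0]
grip_width: 0.0
```

Request:
carry_out(targets=[[0,-9,-3,0,0,0,255],[0,0,0,0.84,0,0,255],[0,0,0,0.84,0,0,255],[0,0.5,3,0,0,0,255],[0,0.5,3,0,0,0,255]])

```text
clock: 5.58
position: [0.5351, 0.1754, 0.0418]
tool_rot: [-2.967, 0.0, 1.812]
force: [0.6, 0.5, 1.0]
grip_width: 0.0002
```

Request:
carry_out(targets=[[0,0.3,2,0,0,0,255],[0,0.3,2,0,0,0,255],[0,0,0,0,0,0,255]])

```text
clock: 5.83
position: [0.5341, 0.1753, 0.0379]
tool_rot: [-2.966, 0.0, 1.812]
force: [-1.1, -0.2, 0.5]
grip_width: 0.0002
```

Request:
carry_out(targets=[[0,0.2,1,0,0,0,255],[0,0.2,1,0,0,0,255],[0,0,0,0,0,0,255]])

```text
clock: 6.08
position: [0.5347, 0.1754, 0.0359]
tool_rot: [-2.966, -0.0, 1.812]
force: [-1.3, 0.1, -0.3]
grip_width: 0.0001
```

Request:
carry_out(targets=[[0,0.2,1,0,0,0,255],[0,0.2,1,0,0,0,255],[0,0,0,0,0,0,255]])

```text
clock: 6.33
position: [0.5351, 0.1755, 0.0343]
tool_rot: [-2.966, -0.0, 1.812]
force: [-2.6, 0.6, 10.4]
grip_width: 0.0002
```

Request:
carry_out(targets=[[0,0.2,1,0,0,0,255],[0,0.2,1,0,0,0,255],[0,0,0,0,0,0,255]])

```text
clock: 6.58
position: [0.535, 0.1755, 0.032]
tool_rot: [-2.966, -0.0, 1.812]
force: [-0.8, 0.4, 0.8]
grip_width: 0.0002
```

Request:
carry_out(targets=[[0,0.2,1,0,0,0,255],[0,0.2,1,0,0,0,255],[0,0,0,0,0,0,255]])

```text
clock: 6.83
position: [0.5352, 0.1755, 0.03]
tool_rot: [-2.966, -0.0, 1.812]
force: [-1.0, -1.0, 9.0]
grip_width: 0.0002
```

Request:
carry_out(targets=[[0,0.1,0.5,0,0,0,255],[0,0,0,0,0,0,255]])

```text
clock: 7.0
position: [0.5352, 0.1755, 0.0298]
tool_rot: [-2.966, -0.0, 1.812]
force: [-1.6, -0.5, 13.4]
grip_width: 0.0001
```

Request:
carry_out(targets=[[0,0.1,0.5,0,0,0,255],[0,0,0,0,0,0,255]])

```text
clock: 7.17
position: [0.5353, 0.1756, 0.0296]
tool_rot: [-2.966, -0.0, 1.812]
force: [-3.1, -0.3, 19.6]
grip_width: -0.0
```

Request:
carry_out(targets=[[0,0,-10,0,0,0,255],[0,0,-30,0,0,0,255],[0,0,-40,0,0,0,255],[0,0,-40,-0.83,0,0,255],[0,0,0,-0.84,0,0,255]])

```text
clock: 7.58
position: [0.5604, 0.1816, 0.1532]
tool_rot: [3.13, -0.001, 1.811]
force: [2.9, 0.7, -0.4]
grip_width: 0.0002
```

```bash
python3 - <<'E'
from h import *
f=bot.grab_frame('side');P=cloud(f);C=f['color'].astype(int)
ey=np.array([-.238,.971]);ex=np.array([.971,.238])
for i,h in enumerate([[.5444,-.0339],[.5283,.0321],[.5121,.0982],[.4959,.1642]]):
    q=(P[...,:2]-h)@np.stack([ex,ey],1)
    m=(abs(q[...,1])<.027)&(C.min(-1)>95)&(P[...,2]>.045)&(P[...,2]<.14)&(q[...,0]>-.04)&(q[...,0]<.09)
    print(i+1,m.sum(),np.percentile(np.c_[q[m][:,0],P[m][:,2]],[5,50,95],0).round(3).tolist() if m.any() else '')
print(bot.observe()['position'])
plan([.5444-.055*.971,-.0339-.055*.238,.16],[np.pi,0,1.812],8)
a=cv2.resize(f['color'][180:360,220:400],None,fx=3,fy=3,interpolation=2)
cv2.imwrite('pics/s4.png',cv2.cvtColor(a,cv2.COLOR_RGB2BGR))
E
```

```text
1 265 [[-0.021, 0.048], [-0.005, 0.089], [0.073, 0.129]]
2 169 [[-0.013, 0.048], [-0.001, 0.11], [0.082, 0.132]]
3 183 [[-0.009, 0.046], [0.001, 0.127], [0.082, 0.132]]
4 841 [[0.008, 0.06], [0.042, 0.062], [0.076, 0.064]]
[0.5565834  0.18036834 0.15040388]
[-25.7, -14.7, -1.5, 0.018, -0.002, -0.001, 255]
[-25.7, -14.7, -1.4, 0.018, -0.002, -0.001, 255]
[-25.7, -14.7, -1.4, 0.018, -0.002, -0.001, 255]
[-25.6, -14.7, -1.4, 0.018, -0.002, -0.001, 255]
[-25.6, -14.7, -1.3, 0.018, -0.002, -0.001, 255]
[-25.6, -14.7, -1.3, 0.018, -0.002, -0.001, 255]
[-25.6, -14.7, -1.3, 0.018, -0.002, -0.001, 255]
[-25.6, -14.7, -1.2, 0.018, -0.002, -0.001, 255]
```

View pics/s4.png

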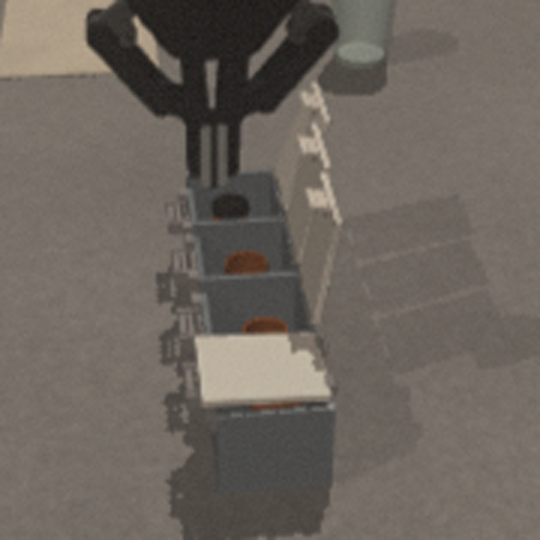

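Cover 4 lies level (top at z ≈ 0.062) and holds with the tool lifted; the other covers still stand. On to cover 1.

Request:
carry_out(targets=[[-26,-15,-2,0,0,0,255],[-26,-15,-2,0,0,0,255],[-26,-15,-2,0,0,0,255],[-25,-15,-1,0,0,0,255],[-25,-15,-1,0,0,0,255]])

```text
clock: 8.05
position: [0.5126, 0.037, 0.1553]
tool_rot: [-3.141, 0.0, 1.812]
force: [1.1, -1.0, 0.2]
grip_width: 0.0006
```

Request:
carry_out(targets=[[-25,-14,0,0,0,0,255],[-26,-14,0,0,0,0,255],[-26,-15,0,0,0,0,255],[0,0,0,0,0,0,255],[0,0,0,0,0,0,255]])

```text
clock: 8.47
position: [0.4895, -0.0481, 0.1554]
tool_rot: [-3.141, 0.0, 1.809]
force: [0.6, 1.3, 0.2]
grip_width: 0.0
```

```bash
python3 - <<'E'
from h import *
s=bot.observe();w=bot.grab_frame('wrist')
T=np.eye(4);T[:3,:3]=R.from_euler('xyz',s['tool_rot']).as_matrix();T[:3,3]=s['position']
Q=cloud(w,T@w['T_tool_cam']);h=np.array([.5444,-.0339])
ey=np.array([-.238,.971]);ex=np.array([.971,.238])
q=(Q[...,:2]-h)@np.stack([ex,ey],1);m=(Q[...,2]>.115)&(Q[...,2]<.14)&(w['color'].min(-1)>110)
print(s['position'],s['tool_rot'],'tcp uv',(s['position'][:2]-h)@np.stack([ex,ey],1))
for lo in(-.04,.032,.1):
    k=m&(q[...,1]>lo)&(q[...,1]<lo+.072);print(lo,k.sum(),np.percentile(np.c_[q[k],Q[k][:,2]],[1,50,99],0).round(3).tolist() if k.any() else '')
E
```

```text
[ 0.48952095 -0.0481248   0.15535877] [-3.14087808e+00  2.15274118e-04  1.80885349e+00] tcp uv [-0.05667306 -0.00075107]
-0.04 1649 [[-0.024, -0.031, 0.116], [-0.019, -0.001, 0.128], [-0.008, 0.027, 0.132]]
0.032 1855 [[-0.014, 0.036, 0.129], [-0.01, 0.066, 0.131], [0.001, 0.103, 0.133]]
0.1 1044 [[-0.011, 0.103, 0.13], [-0.007, 0.124, 0.132], [0.005, 0.131, 0.134]]
```

Request:
carry_out(targets=[[0,0,26,0,0,0,255],[0,0,26,0,0,0,255],[0,0,26,0,0,0,255],[0,8,0,0,0,0,255],[0,8,0,0,0,0,255]])

```text
clock: 8.93
position: [0.5055, -0.042, 0.0768]
tool_rot: [-3.139, -0.001, 1.813]
force: [-0.3, -0.2, 0.5]
grip_width: 0.0002
```

Request:
carry_out(targets=[[0,8,0,0,0,0,255],[0,7,0,0,0,0,255],[0,7,0,0,0,0,255],[0,7,0,0,0,0,255],[0,7,0,0,0,0,255]])

```text
clock: 9.35
position: [0.5412, -0.0341, 0.0776]
tool_rot: [-3.141, 0.0, 1.812]
force: [-0.7, 0.0, -1.2]
grip_width: 0.0
```

Request:
carry_out(targets=[[0,7,1,0,0,0,255],[0,7,3,0,0,0,255],[0,6,3,0,0,0,255],[0,6,3,0,0,0,255],[0,7,6,0,0,0,255]])

```text
clock: 9.77
position: [0.5728, -0.0264, 0.0608]
tool_rot: [-3.141, 0.0, 1.812]
force: [-0.9, -0.0, 0.9]
grip_width: 0.0003
```

Request:
carry_out(targets=[[0,6,6,0,0,0,255],[0,5,6,0,0,0,255],[0,6,2,0,0,0,255],[0,5,1,0,0,0,255],[0,0,0,0,0,0,255]])

```text
clock: 10.18
position: [0.5944, -0.0209, 0.0456]
tool_rot: [-3.141, 0.0, 1.812]
force: [0.6, -0.8, 1.1]
grip_width: -0.0001
```

Request:
carry_out(targets=[[0,-10,-3,0,0,0,255],[0,0,0,0.84,0,0,255],[0,0,0,0.84,0,0,255],[0,0.5,3,0,0,0,255],[0,0,0,0,0,0,255]])

```text
clock: 10.6
position: [0.5836, -0.0235, 0.0454]
tool_rot: [-2.965, 0.0, 1.812]
force: [-1.0, -0.1, -0.4]
grip_width: 0.0
```

Request:
carry_out(targets=[[0,0.2,1.5,0,0,0,255],[0,0.2,1.5,0,0,0,255],[0,0,0,0,0,0,255]])

```text
clock: 10.85
position: [0.5831, -0.0241, 0.0431]
tool_rot: [-2.965, -0.0, 1.811]
force: [-0.3, -0.2, 0.5]
grip_width: -0.0001
```

Request:
carry_out(targets=[[0,0.2,1,0,0,0,255],[0,0.2,1,0,0,0,255],[0,0,0,0,0,0,255]])

```text
clock: 11.1
position: [0.5836, -0.0238, 0.0409]
tool_rot: [-2.965, -0.0, 1.812]
force: [0.4, 0.2, 0.2]
grip_width: -0.0
```

Request:
carry_out(targets=[[0,0.2,1,0,0,0,255],[0,0.2,1,0,0,0,255],[0,0,0,0,0,0,255]])

```text
clock: 11.35
position: [0.5836, -0.0236, 0.0386]
tool_rot: [-2.964, -0.0, 1.812]
force: [0.9, 1.1, 0.7]
grip_width: -0.0001
```

Request:
carry_out(targets=[[0,0.2,1,0,0,0,255],[0,0.2,1,0,0,0,255],[0,0,0,0,0,0,255]])

```text
clock: 11.6
position: [0.5837, -0.0236, 0.0366]
tool_rot: [-2.964, -0.0, 1.812]
force: [-0.7, 1.3, 1.0]
grip_width: -0.0001
```

Request:
carry_out(targets=[[0,0.2,1,0,0,0,255],[0,0.2,1,0,0,0,255],[0,0,0,0,0,0,255]])

```text
clock: 11.85
position: [0.5837, -0.0236, 0.0346]
tool_rot: [-2.964, 0.0, 1.812]
force: [-0.6, -0.3, 0.0]
grip_width: 0.0002
```

Request:
carry_out(targets=[[0,0.2,1,0,0,0,255],[0,0,0,0,0,0,255]])

```text
clock: 12.02
position: [0.5838, -0.0236, 0.0336]
tool_rot: [-2.964, 0.0, 1.812]
force: [-0.1, -0.2, 0.9]
grip_width: -0.0
```

Request:
carry_out(targets=[[0,0.2,1,0,0,0,255],[0,0,0,0,0,0,255]])

```text
clock: 12.18
position: [0.5838, -0.0236, 0.0326]
tool_rot: [-2.965, 0.0, 1.812]
force: [0.4, -0.2, 0.3]
grip_width: -0.0001
```

Request:
carry_out(targets=[[0,0.2,1,0,0,0,255],[0,0.2,1,0,0,0,255],[0,0,0,0,0,0,255]])

```text
clock: 12.43
position: [0.5838, -0.0236, 0.0305]
tool_rot: [-2.964, 0.0, 1.812]
force: [-0.4, -0.8, -0.0]
grip_width: -0.0001
```

Request:
carry_out(targets=[[0,0.2,1,0,0,0,255],[0,0.2,1,0,0,0,255],[0,0,0,0,0,0,255]])

```text
clock: 12.68
position: [0.5839, -0.0236, 0.0284]
tool_rot: [-2.964, 0.0, 1.812]
force: [0.1, 0.5, 0.1]
grip_width: 0.0005
```

Request:
carry_out(targets=[[0,0.2,1,0,0,0,255],[0,0,0,0,0,0,255]])

```text
clock: 12.85
position: [0.5839, -0.0236, 0.0274]
tool_rot: [-2.964, 0.0, 1.812]
force: [-0.4, 0.8, 0.5]
grip_width: -0.0
```

```bash
python3 - <<'E'
from h import *
f=bot.grab_frame('side');P=cloud(f);C=f['color'].astype(int)
ey=np.array([-.238,.971]);ex=np.array([.971,.238]);h=np.array([.5444,-.0339])
q=(P[...,:2]-h)@np.stack([ex,ey],1)
m=(abs(q[...,1])<.027)&(C.min(-1)>95)&(P[...,2]>.04)&(P[...,2]<.14)&(q[...,0]>-.04)&(q[...,0]<.076)
for a in range(-40,80,10):
    k=m&(q[...,0]*1000>a)&(q[...,0]*1000<a+10);print(a,k.sum(),np.median(P[k][:,2]).round(3) if k.any() else '')
a=cv2.resize(f['color'][180:300,250:370],None,fx=4.5,fy=4.5,interpolation=2)
cv2.imwrite('pics/s5.png',cv2.cvtColor(a,cv2.COLOR_RGB2BGR))
E
```

```text
-40 0 
-30 0 
-20 0 
-10 0 
0 31 0.061
10 65 0.061
20 61 0.06
30 51 0.06
40 20 0.06
50 28 0.059
60 56 0.059
70 37 0.059
```

View pics/s5.png

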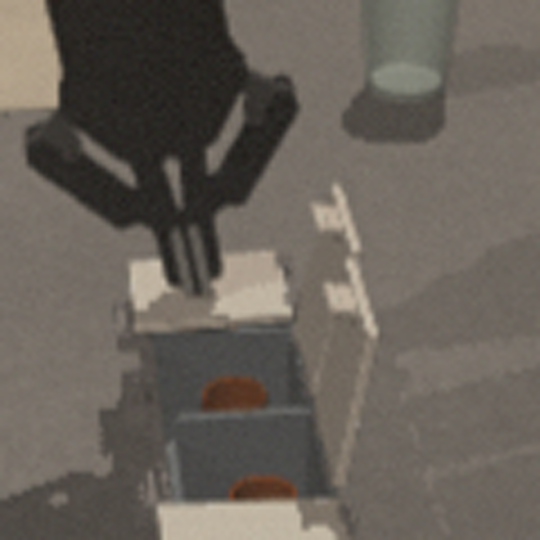

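Cover 1 is down under the fingers and slightly below level (z about 0.059), with no catch force yet, so its catch sits low. I'll keep pressing.

Request:
carry_out(targets=[[0,0.2,1,0,0,0,255],[0,0,0,0,0,0,255]])

```text
clock: 13.07
position: [0.584, -0.0236, 0.0265]
tool_rot: [-2.965, 0.0, 1.812]
force: [0.8, 0.9, 2.1]
grip_width: 0.0001
```

Request:
carry_out(targets=[[0,0.2,1,0,0,0,255],[0,0,0,0,0,0,255]])

```text
clock: 13.23
position: [0.5839, -0.0236, 0.0254]
tool_rot: [-2.965, 0.0, 1.812]
force: [0.6, -0.6, -0.0]
grip_width: -0.0002
```

Request:
carry_out(targets=[[0,0.2,1,0,0,0,255],[0,0,0,0,0,0,255]])

```text
clock: 13.4
position: [0.5839, -0.0236, 0.0244]
tool_rot: [-2.964, 0.0, 1.812]
force: [0.3, 0.5, 1.3]
grip_width: -0.0001
```

Request:
carry_out(targets=[[0,0.2,1,0,0,0,255],[0,0,0,0,0,0,255]])

```text
clock: 13.57
position: [0.584, -0.0236, 0.0236]
tool_rot: [-2.965, 0.0, 1.812]
force: [-0.2, 0.4, 4.7]
grip_width: 0.0002
```

Request:
carry_out(targets=[[0,0.2,1,0,0,0,255],[0,0,0,0,0,0,255]])

```text
clock: 13.73
position: [0.5842, -0.0236, 0.0232]
tool_rot: [-2.965, -0.0, 1.812]
force: [-3.5, 0.7, 14.7]
grip_width: -0.0001
```

Request:
carry_out(targets=[[0,0.2,1,0,0,0,255],[0,0,0,0,0,0,255]])

```text
clock: 13.9
position: [0.5843, -0.0236, 0.0229]
tool_rot: [-2.965, -0.0, 1.812]
force: [-6.8, 1.5, 25.4]
grip_width: 0.0001
```

Force rose to 25 N over under 1 mm of travel, which looks like the hard stop. The small blip near 0.0265 may have been a light click. I'll lift slowly and see whether the cover holds.

Request:
carry_out(targets=[[0,0,-5,0,0,0,255],[0,0,-10,0,0,0,255],[0,0,-10,0,0,0,255],[0,0,0,0,0,0,255],[0,0,0,0,0,0,255]])

```text
clock: 14.32
position: [0.5889, -0.0225, 0.0467]
tool_rot: [-2.966, 0.0, 1.812]
force: [-0.2, -0.9, -0.2]
grip_width: 0.0
```

```bash
cat > chk.py <<'E'
from h import *
f=bot.grab_frame('side');P=cloud(f);C=f['color'].astype(int)
ey=np.array([-.238,.971]);ex=np.array([.971,.238])
for n,h in((1,[.5444,-.0339]),(4,[.4959,.1642])):
    q=(P[...,:2]-h)@np.stack([ex,ey],1)
    m=(abs(q[...,1])<.027)&(C.min(-1)>95)&(P[...,2]>.04)&(P[...,2]<.14)&(q[...,0]>0.0)&(q[...,0]<.074)
    c=np.polyfit(q[m][:,0],P[m][:,2],1);print(n,m.sum(),'slope',c[0].round(3),'z at hinge/edge',np.polyval(c,[0,.074]).round(4))
print(bot.observe()['position'],bot.observe()['force'])
E
python3 chk.py
```

```text
1 430 slope -0.062 z at hinge/edge [0.0614 0.0568]
4 790 slope 0.03 z at hinge/edge [0.0612 0.0633]
[ 0.58842311 -0.02247384  0.04618744] [-0.80904001 -0.45839847  0.32426554]
```

Request:
carry_out(targets=[[0,0,-30,0,0,0,255],[0,0,-40,0,0,0,255],[0,0,-40,0,0,0,255],[0,0,-30,-0.84,0,0,255],[0,0,0,-0.84,0,0,255]])

```text
clock: 14.78
position: [0.6162, -0.0163, 0.1888]
tool_rot: [3.132, 0.002, 1.813]
force: [1.0, -1.2, -0.8]
grip_width: -0.0003
```

Request:
carry_out(targets=[[0,0,0,0,0,0,255],[0,0,0,0,0,0,255],[0,0,0,0,0,0,255],[0,0,0,0,0,0,255],[0,0,0,0,0,0,255]])

```text
clock: 15.2
position: [0.6123, -0.0164, 0.1829]
tool_rot: [-3.139, 0.0, 1.812]
force: [0.7, 0.1, -0.6]
grip_width: -0.0
```

```bash
python3 chk.py; python3 -c "
from h import *
f=bot.grab_frame('side');a=cv2.resize(f['color'][140:440,150:450],None,fx=2,fy=2,interpolation=2)
cv2.imwrite('pics/s6.png',cv2.cvtColor(a,cv2.COLOR_RGB2BGR))"
```

```text
1 430 slope -0.068 z at hinge/edge [0.0613 0.0563]
4 767 slope 0.031 z at hinge/edge [0.0611 0.0634]
[ 0.61232154 -0.01646349  0.1830218 ] [-0.11719925 -0.84991733 -0.6941185 ]
```

View pics/s6.png

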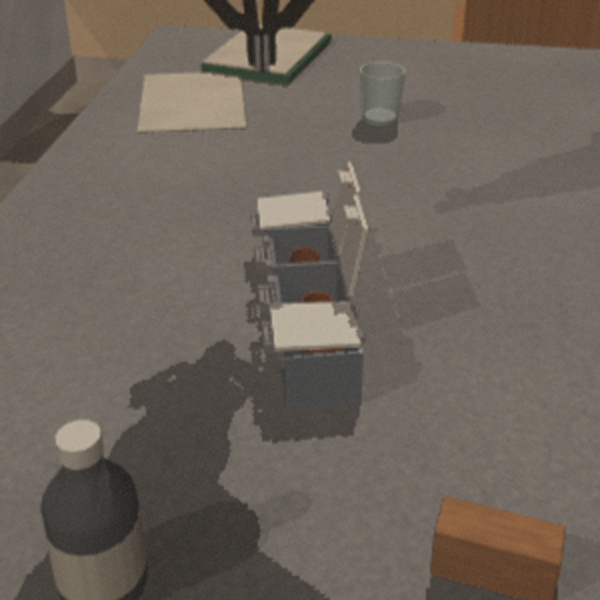

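Covers 1 and 4 are shut, 2 and 3 stand open over the unstoppered vials, and the bystanders are in place.

```bash
python3 -c "
from workcell import bot
print(bot.job_done())"
```

```text
the job is handed in; nothing more can be done
None
```

I closed covers 1 and 4, which are over the two stoppered vials at the ends of the case, and left covers 2 and 3 open. I handed the job in at about 15 s of the 56 s allowed; it gave no verdict.

**Last checks:**
- **Shut covers:** with the tool lifted clear, both covers stayed shut. Depth readings put cover 1 at about −0.07 rad and cover 4 at about +0.03 rad.
- **Open covers and bystanders:** in the final side picture, covers 2 and 3 stand open with upright vials beneath them. The bottle, box and beaker look undisturbed, but I did not measure their positions.
- **Stoppered vials:** these are now hidden under the shut covers, so I did not check them again after closing.

**What disagreed or went less cleanly:**
- **Fingertip position:** the real fingertips were about 40 mm short of the reported TCP. My first pass therefore went over cover 4 without touching it. Both cameras agreed on the offset, so I corrected for it.
- **Cover 4:** it clicked clearly after about 10 N, and I stopped at about 20 N on the hard stop.
- **Cover 1:** its catch was low and light, with only a faint 2 N sign of a click. The last 1 mm step reached about 25 N downward on the hard stop, slightly over the advised 20 N. I take it as caught because it stayed down when I lifted the tool.

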